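Slide the sample carrier round the bent rail and lock it in

TASK

Slide the blue sample-carrier ring along the bent steel rail, round both corners, until it is fully home against the red stop plate. Then turn the brass wing nut clockwise (seen from above) as far as it goes, so that its metal strap swings across under the rail behind the ring and locks it in. Leave the cups and the timer where they are.

Things in the scene. Friction and masses are not known exactly. Their poses are not given: they have to be found in the camera images.
- rail: Fixed stand with a level, bent round steel rail 8 mm thick, centre line 130 mm above the table, free between a post behind each end plate. Origin on the table under the rail's middle; z up, x, y within 0.3 rad of the world's. All rail coordinates below are in this frame, mm. Feet and base bars lie below 22 mm. Plates: 56 wide, 6 thick, tops at 140; the start plate is black, the stop red.
- bend1 (a point): Centre of the first bend (radius 40 mm), level with the rail, at rail (-20, 40). The rail starts at the black plate (face at y = 130), runs along x = -60 toward -y to y = 40, then turns left round this point to (-20, 0) and runs straight along y = 0 in +x to (20, 0).
- bend2 (a point): Centre of the second bend (radius 40 mm), level with the rail, at rail (20, -40). From (20, 0) the rail turns right round this point to (60, -40), then runs straight along x = 60 toward -y to the red stop plate.
- stop (a point): Where the rail's centre line meets the red stop plate's face, at rail (60, -130). Fully home, the ring touches this plate and its centre is at rail (60, -124).
- ring_center (a point): Centre of the blue ring (carrier 80 g, loose), hung on the rail, which it cannot leave. Ring 66 mm outside, 42 inside, bar 12 thick, hole axis (y) along the rail, centre 17 below the rail's. A closed steel capsule 21 wide hangs to 74 mm under the centre. Starts at rail x = -60, y = 55 to 85. Slides at a light push, e.g. by two fingers astride the rail.
- wing_nut (a point): Grip point of the brass wing nut, on its upright axis at rail (-20, -107), 128 mm above the table. Wings: flat upright plate 8 mm thick, up to 52 long, 103 to 146 above the table, along this frame's x; z up. Below: a round nut 14 wide (top at 103) and, turning with it, an aluminium strap 12 wide along this frame's +x, 95 mm long, 78 to 90 above the table.
- strap (a joint): Turn of wing nut and strap in rad, growing clockwise seen from above: starts at 0 to 0.3 (strap pointing away from the stop), hard stop at 2.7, where it points along the rail's +x and crosses under the rail 6 mm behind a ring that is home. Stays where left (friction about 0.06 N m).
- cup: Steel cup, 84 mm wide, 92 mm high, bystander behind the rail; origin under its centre.
- plastic_cup: Clear plastic cup, 75 mm wide, 82 mm high, bystander behind the rail; origin under its centre.
- clock: White timer, 58 x 94 x 23 mm, bystander to the right of the rail; origin under its centre.
- stirrer_shaft (a point): Point on the fixed overhead stirrer's upright shaft, 400 mm above the table, left of the rail over the hotplate and steel beaker (beaker top about 250 mm). The stirrer's bulky head hangs above it from about 430 mm up and juts toward the robot. An arm that swings across from the left at full reach hits the head: draw the arm in close to the robot first, then swing.
There are look-alikes about, which are no part of the job. Of the things shaped like the part that bears ring_center, the blue one is meant.

How it is judged (in metres and radians):
On the way, in this order (a step that is already met when the one before it is completed fails the run):
1. the ring has been slid home against the red stop plate (y of ring_center in the frame of rail below -0.114 m and x of ring_center in the frame of rail above 0.04 m), for 0.2 s.
2. the wing nut has been turned to its stop (value of joint strap above 2.5 rad), for 0.2 s.
At the end, for the whole second after the job is handed in: The ring's centre is within 10 mm of home along the last leg of the rail (rail y below -114 mm), hanging still (under 30 mm/s), and the wing nut is turned to within 0.2 rad of its stop (joint above 2.5 rad), so that the strap crosses behind the ring (all of step 1 and value of joint strap above 2.5 rad and linear speed of carrier below 0.03 m/s); the robot touches nothing.
It fails at once if a cup or the timer is shoved by more than 30 mm (distance of any of cup, plastic_cup, clock from where it was at the start of the episode above 0.03 m).
It also fails if it takes over 66 s, if anything falls off the work surface, if the arm or the gripper's body presses on something with over 40 N, if the wrist force passes 120 N, or if a joint passes its speed limit or range.

ROBOT

A 6-joint arm with a two-finger parallel gripper is mounted at the origin on a cart in front of the work surface, level with it; the furniture and walls round the work are solid. World frame = base frame: x ahead of the robot, y to its left, z up, the work surface at z = 0. Lengths are in mm, angles in rad, forces in N, time in s.
With the tool pointing down it reaches from about 275 to 750 mm from the base axis. Payload 10.2 kg.
Tool frame: the origin (TCP) lies where the fingers leave the gripper's body, on its centre line; the fingertips stand 73 mm ahead of it and the grasp point (between the pads) lies 54 mm ahead of it; z points along the fingers, y is the line along which they close (so a half turn about z gives the same grasp; the last joint's range is limited). The gripper opens to 85 mm and grips with 20 to 120 N. Pads are 22 mm wide; open, the fingers measure 114 mm over their backs; the gripper's body (76 mm by 85 mm) begins 54 mm behind the grasp point. The pads swing forward as they close: fully open they stand 13 mm farther back than shut.
Start: joints at [-1.403, 0.313, 1.498, -0, 1.331, -0.223], TCP at [199.975, -485.429, 303.894] pointing down, gripper open.
Joint ranges: [-2.94, 2.94], [-0.97, 2.17], [0.19, 2.56], [-1.23, 4.37], [0.02, 3.11], [-2.88, 2.88]. Speed limits (rad/s): [2.39, 2.39, 3.01, 3.14, 3.14, 3.14].

INTERFACE

Orientations are given as a unit quaternion [w, x, y, z].
In Python, from rig import ctrl gives the robot as it stands.
- The arm moves only by the shell command python3 -m creep 'ROWS' [OPENING] [FORCE]. ROWS is JSON, a list that holds one entry, the list of rows, each a list of 6 numbers: the shift along the world's x, y, z in units of 25 mm (1.0 is 25 mm), then the turn, a rotation vector about the world's x, y, z in units of 5 degrees (1.0 is 5 degrees). In form: [[[x, y, z, ax, ay, az], ...]]. A call has 1 to 20 rows; each row is the pose to reach, as a shift and turn from the pose commanded when the call began; what a row does not reach only later rows make up. A row lasts 1/12 s, in which the tool goes at most 41.7 mm and 7.16 degrees, less where a joint would pass 70% of its speed; a pose out of reach is approached as far as the arm can. A call with a gripper value outside its range is refused whole. OPENING is the finger opening in mm, from 0 to 85.4, set as the call begins (- or left out, the last holds). The fingers move at their own pace and stop on an object; FORCE is the grip in N (left out, the last holds). Time passes only in rows, so rows that repeat a pose let the fingers close. It gives the time, the measured TCP pose, the force, the opening and the grip force at its end, in the units of the state.
- ctrl.sense(): the state, without advancing time (a new reading comes with each control period).
- ctrl.capture(name): name is "scene" or "top" or "wrist"; returns a dict with "image" (420x560x3 uint8, red, green, blue), "fx", "fy", "cx", "cy" (pixels), "k1" (the pictures are not rectified: a ray, as slopes to the right and down, at radius r is drawn at 1 + k1 r^2 times it, then the intrinsics apply), "R" (3x3) and "t" (3): a world point X has camera coordinates R X + t. Camera axes: x right, y down, z forward; pixel columns grow to the right and rows downward; lengths in mm; the calibration is good to about 2 mm. A picture is of the moment at which its call begins. There is no depth.
- ctrl.finish_job(): hands the job in; it is judged then, once.
The state is a dict: "time_s": time; "joints": joint angles; "dq": joint speeds; "tau": joint torques, N m; "eef_pos": TCP position; "ee_rot": TCP orientation; "force": force on the tool from outside, world axes, zero at the start; "wrist_torque": the same for the moment, N m; "grip_width": opening from 0.0 (shut) to 1.0 (fully open); "grip_force": force on a finger pad.
Only numpy, scipy, OpenCV 4.12 (cv2) and the standard library are available. Lean on these libraries where they do the work, as an engineer would, in place of code of your own. Each camera call takes 0.05 s, during which the arm holds its last target. There are 200 camera calls.

## Working session

There is one attempt and no reset: what is moved stays moved. The work goes in short steps, Python scripts to look and compute and a shell command to move; the robot and the scene stay as the last step left them, time stands still between calls to the robot, and variables do not carry over. Pictures are saved under pics/ and viewed, at most 13 in all, crops included, and the job is handed in when it is done.

```bash
ls; mkdir -p pics; cat > h.py <<'E'
from rig import ctrl
import cv2, numpy as np
def snap(cam,name):
    c=ctrl.capture(cam); cv2.imwrite(f'pics/{name}.png',c['image'][:,:,::-1]); 
    import pickle; pickle.dump(c,open(f'pics/{name}.pkl','wb')); return c
def proj(c,X):
    X=np.atleast_2d(np.array(X,float)); p=X@np.array(c['R']).T+np.array(c['t']); s=p[:,:2]/p[:,2:]
    s=s*(1+c['k1']*(s**2).sum(1,keepdims=True)); return s*[c['fx'],c['fy']]+[c['cx'],c['cy']]
def onplane(c,uv,z):
    q=(np.array(uv,float)-[c['cx'],c['cy']])/[c['fx'],c['fy']]; s=q.copy()
    for _ in range(20): s=q/(1+c['k1']*(s@s))
    R=np.array(c['R']);t=np.array(c['t']); d=R.T@np.array([*s,1]); o=-R.T@t
    return o+d*(z-o[2])/d[2]
E
python3 - <<'E'
from h import *
a=snap('scene','s0');b=snap('top','t0')
cv2.imwrite('pics/t0b.png',cv2.resize(b['image'][:,:,::-1],(800,600),interpolation=cv2.INTER_CUBIC))
cv2.imwrite('pics/s0b.png',cv2.resize(a['image'][:,:,::-1],(800,600),interpolation=cv2.INTER_CUBIC))
print(ctrl.sense())
for c in(a,b): print(-np.array(c['R']).T@np.array(c['t']))
E
```

```text
pics
{'time_s': 0.1, 'joints': array([-1.40338866e+00,  3.13394857e-01,  1.49834554e+00,  2.09514342e-05,
        1.33101104e+00, -2.23439166e-01]), 'dq': array([ 0.00075509, -0.00214688, -0.00221628,  0.0001912 ,  0.00083884,
        0.00022641]), 'tau': array([ 2.83941379e-03, -4.12902260e+01, -2.60142410e+01, -1.63462992e-04,
        3.05597183e-03,  8.19463708e-06]), 'eef_pos': array([ 199.95874071, -485.27366199,  303.39770508]), 'ee_rot': array([-5.78879292e-04,  9.80965857e-01,  1.94179429e-01,  2.64005297e-05]), 'force': array([-0.61351952,  0.35607667,  1.21033722]), 'wrist_torque': array([0.02665668, 0.02449976, 0.00611242]), 'grip_force': 0.0, 'grip_width': 1.003202699801462}
[-31.38802784 673.56819272 778.84965781]
[ 338.82204529 -226.32863145 1638.56129551]
```

View pics/t0b.png

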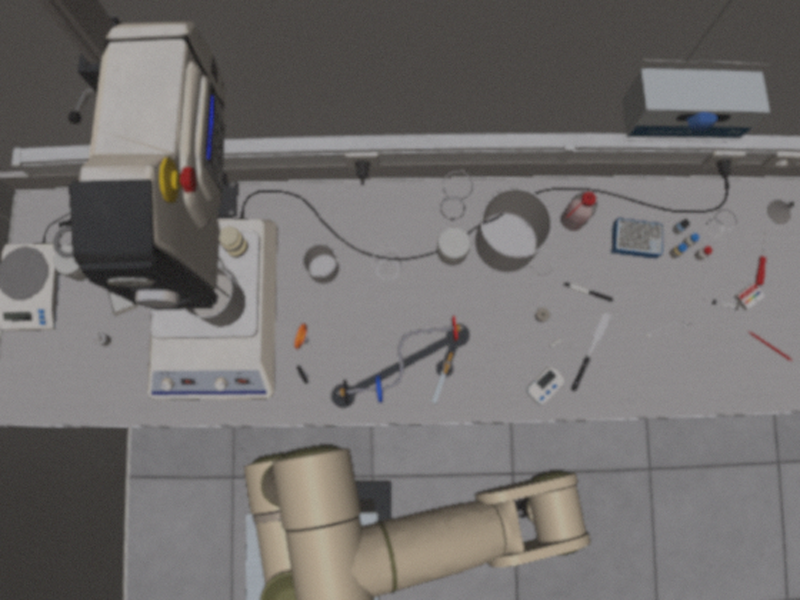

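View pics/s0b.png

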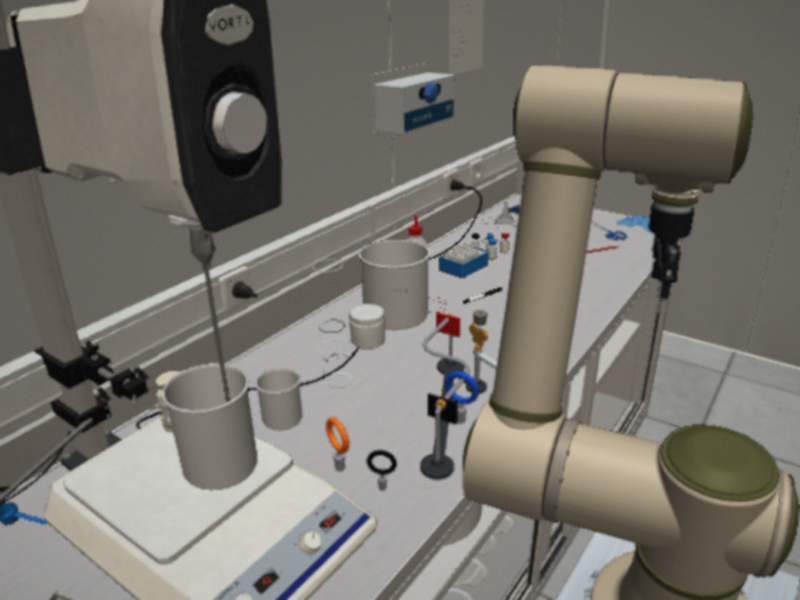

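The top view shows the rail from the black plate at about (345,390) to the red plate at (455,330), with the blue ring at (379,388) and the nut and strap at (445,365). I'll enlarge that part.

```bash
python3 - <<'E'
from h import *
import pickle
b=pickle.load(open('pics/t0.pkl','rb'));im=b['image'][:,:,::-1]
cv2.imwrite('pics/t0c.png',cv2.resize(im[215:290,230:330],(800,600),interpolation=cv2.INTER_CUBIC))
E
```

```text
(no output)
```

View pics/t0c.png

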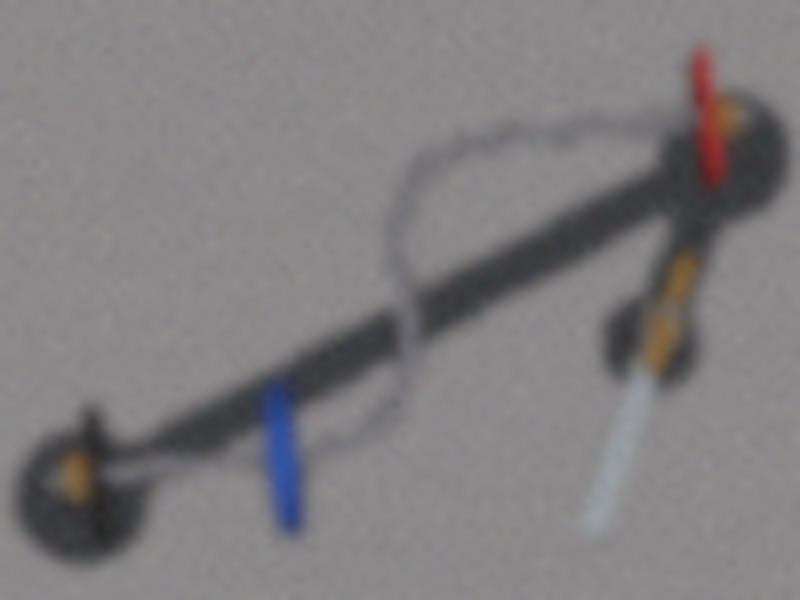

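```bash
python3 - <<'E'
from h import *
import pickle
b=pickle.load(open('pics/t0.pkl','rb'))
f=lambda u,v,z: onplane(b,(230+(u+.5)/8-.5,215+(v+.5)/8-.5),z)
r=f(707,115,140);k=f(97,472,140);m=f(405,300,134)
d=k-r; yaw=np.arctan2(d[1],d[0])-np.arctan2(266,-120)
print(r,k,m,(r+k)/2,np.linalg.norm(d),np.hypot(266,120),yaw)
o=((r+k)/2)[:2]
c,s=np.cos(yaw),np.sin(yaw);R=np.array([[c,-s],[s,c]])
for n,p in dict(ring=f(283,455,146),w1=f(685,255,146),w2=f(660,370,146),se=f(592,530,90),pt=f(700,45,140),pb=f(715,185,140)).items(): print(n,p[:2],R.T@(p[:2]-o))
for n,p in dict(b1=(-20,40),b2=(20,-40),home=(60,-124),nut=(-20,-107)).items(): print(n,R@p+o)
ax=np.array(b['R']);print(b['fx'],ax)
E
```

```text
[ 575.10251339 -348.67092009  140.        ] [432.97819757 -97.58501269 140.        ] [ 501.57905902 -223.28692017  134.        ] [ 504.04035548 -223.12796639  140.        ] 288.5194170972439 291.81500989496755 0.09128204657215355
ring [ 438.35936355 -173.16142489] [-60.85282462  55.74568778]
w1 [ 516.69737351 -337.45273395] [   2.18301066 -115.00255235]
w2 [ 470.10342595 -325.97415079] [-43.17061761 -99.32447133]
se [ 408.79872262 -299.55089614] [-101.81146964  -67.42297436]
pt [ 604.37488863 -346.69483343] [  88.65303011 -132.19844713]
pb [ 546.02356598 -351.05388161] [  30.14729184 -131.22031299]
b1 [ 480.47740845 -185.11760561]
b2 [ 527.60330252 -261.13832718]
home [ 575.09381791 -341.1423955 ]
nut [ 493.87724237 -331.50559846]
461.2677321520716 [[-0.01578756 -0.99986381 -0.00480686]
 [-0.98095866  0.01641941 -0.19352136]
 [ 0.19357393  0.00166011 -0.98108429]]
```

The crop shows the red plate centred at (707,115), the black plate at (97,472), the blue ring's top at (283,455), the wings from (685,255) to (660,370) and the strap end at (592,530). That puts the rail origin near (503,-223) with a yaw of 0.09, the ring at rail y of about 56, and the strap near 0. I'm moving above a point behind the ring, with the fingers turned to sit astride the rail.

```bash
python3 -m creep '[[[0.8,1.1,0,0,0,1.2],[1.6,2.2,0,0,0,2.4],[2.4,3.4,-0.2,0,0,3.6],[3.2,4.6,-0.4,0,0,4.9],[4,5.8,-0.6,0,0,6.2],[4.8,7,-0.8,0,0,7.5],[5.6,8.2,-1,0,0,8.8],[6.4,9.3,-1.2,0,0,10.1],[7.2,10.4,-1.3,0,0,11.4],[8,11.5,-1.4,0,0,12.6],[8.8,12.6,-1.5,0,0,13.6],[9.3,13.3,-1.6,0,0,14.3],[9.46,13.62,-1.6,0,0,14.57],[9.46,13.62,-1.6,0,0,14.57],[9.46,13.62,-1.6,0,0,14.57],[9.46,13.62,-1.6,0,0,14.57]]]' 32
python3 - <<'E'
from h import *
s=ctrl.sense();print(s['joints'],s['grip_width'])
c=snap('wrist','w1');cv2.imwrite('pics/w1b.png',c['image'][:,:,::-1])
o=np.array([503.5,-223.2]);y=.0913;R=np.array([[np.cos(y),-np.sin(y)],[np.sin(y),np.cos(y)]])
W=lambda x,yy,z:[*(R@[x,yy]+o),z]
P=[W(-60,130,140),W(-32,130,140),W(-88,130,140),W(-60,90,134),W(-60,56,146),W(-20,0,134),W(20,0,134),W(60,-130,140),W(-20,-107,146)]
print(proj(c,P).round())
E
```

```text
time_s: 1.43
eef_pos: [436.0, -145.9, 264.0]
ee_rot: [0.0, 0.675, 0.738, -0.0]
force: [-0.3, -0.6, 0.8]
grip_width: 0.375
grip_force: 0.0
[-5.78530636e-01  2.07390733e-01  1.74472227e+00 -3.49813423e-04
  1.18941865e+00 -6.67509423e-01] 0.37546285265421037
[[281. 149.]
 [334. 149.]
 [228. 149.]
 [281. 217.]
 [281. 281.]
 [344. 349.]
 [405. 349.]
 [443. 499.]
 [339. 487.]]
```

View pics/w1b.png

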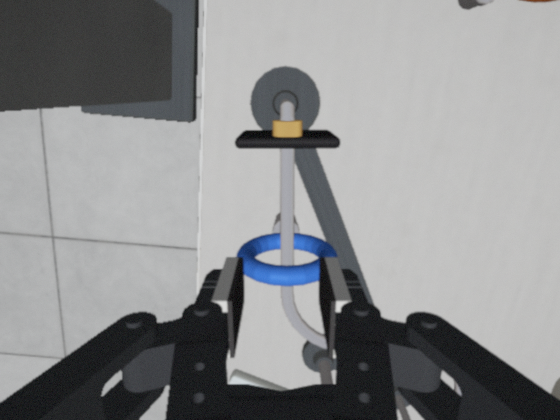

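The wrist view shows the rail at column 288 against a predicted 281, so the rail is about 3 mm further in +x. The black plate is at row 140 and the ring's top at rows 262–283, which is rail y of about 58. The fingers straddle the rail, so I shift 3 mm, lower, and start to push.

```bash
python3 -m creep '[[[0.12,0,-0.8,0,0,0],[0.12,0,-1.6,0,0,0],[0.12,0,-2.4,0,0,0],[0.12,0,-3,0,0,0],[0.12,0,-3.3,0,0,0],[0.12,0,-3.3,0,0,0],[0.12,0,-3.3,0,0,0]]]' 32
python3 - <<'E'
from h import *
o=np.array([506.5,-223.2]);yw=.0913
R=np.array([[np.cos(yw),-np.sin(yw)],[np.sin(yw),np.cos(yw)]])
# path by arc length of tool; s measured from rail y=84
def pt(s):
    if s<44: return (-60,84-s),0
    s-=44;L=np.pi*20
    if s<L: a=s/40; return (-20-40*np.cos(a),40-40*np.sin(a)),a
    s-=L
    if s<40: return (-20+s,0),np.pi/2
    s-=40
    if s<L: a=s/40; return (20+40*np.sin(a),-40+40*np.cos(a)),np.pi/2-a
    s-=L; return (60,-40-s),0
T0=R@[-60,84]+o
for s in list(range(0,280,8)):
    p,a=pt(s); w=(R@p+o-T0)/25; print(s,np.round(p,0),w.round(2),round(np.degrees(a)/5,2))
E
```

```text
time_s: 2.07
eef_pos: [439.5, -145.5, 181.9]
ee_rot: [0.0, 0.674, 0.738, 0.0]
force: [-0.1, -0.2, 0.0]
grip_width: 0.376
grip_force: 0.0
0 [-60  84] [0. 0.] 0.0
8 [-60  76] [ 0.03 -0.32] 0.0
16 [-60  68] [ 0.06 -0.64] 0.0
24 [-60  60] [ 0.09 -0.96] 0.0
32 [-60  52] [ 0.12 -1.27] 0.0
40 [-60  44] [ 0.15 -1.59] 0.0
48 [-60.  36.] [ 0.18 -1.91] 1.15
56 [-58.  28.] [ 0.27 -2.22] 3.44
64 [-55.  21.] [ 0.43 -2.5 ] 5.73
72 [-51.  14.] [ 0.63 -2.74] 8.02
80 [-45.   9.] [ 0.88 -2.95] 10.31
88 [-38.   4.] [ 1.16 -3.09] 12.61
96 [-31.   1.] [ 1.47 -3.18] 14.9
104 [-23.   0.] [ 1.79 -3.21] 17.19
112 [-15.   0.] [ 2.11 -3.18] 18.0
120 [-7.  0.] [ 2.42 -3.15] 18.0
128 [1. 0.] [ 2.74 -3.12] 18.0
136 [9. 0.] [ 3.06 -3.09] 18.0
144 [17.  0.] [ 3.38 -3.06] 18.0
152 [25. -0.] [ 3.7  -3.05] 16.52
160 [33. -2.] [ 4.02 -3.09] 14.23
168 [40. -5.] [ 4.32 -3.2 ] 11.94
176 [ 47. -10.] [ 4.59 -3.36] 9.64
184 [ 52. -16.] [ 4.83 -3.58] 7.35
192 [ 56. -23.] [ 5.02 -3.83] 5.06
200 [ 59. -30.] [ 5.15 -4.12] 2.77
208 [ 60. -38.] [ 5.22 -4.44] 0.48
216 [ 60. -46.] [ 5.26 -4.75] 0.0
224 [ 60. -54.] [ 5.28 -5.07] 0.0
232 [ 60. -62.] [ 5.31 -5.39] 0.0
240 [ 60. -70.] [ 5.34 -5.71] 0.0
248 [ 60. -78.] [ 5.37 -6.03] 0.0
256 [ 60. -86.] [ 5.4  -6.35] 0.0
264 [ 60. -94.] [ 5.43 -6.67] 0.0
272 [  60. -102.] [ 5.46 -6.98] 0.0
```

```bash
python3 -m creep '[[[0.02,-0.16,0,0,0,0],[0.03,-0.32,0,0,0,0],[0.05,-0.48,0,0,0,0],[0.06,-0.64,0,0,0,0],[0.08,-0.8,0,0,0,0],[0.09,-0.96,0,0,0,0],[0.1,-1.11,0,0,0,0],[0.12,-1.27,0,0,0,0],[0.13,-1.43,0,0,0,0.5],[0.15,-1.59,0,0,0,1.2],[0.16,-1.75,0,0,0,2.3],[0.18,-1.91,0,0,0,3.4],[0.22,-2.07,0,0,0,4.6],[0.27,-2.22,0,0,0,5.7],[0.35,-2.36,0,0,0,6.9],[0.43,-2.5,0,0,0,8],[0.53,-2.62,0,0,0,9.2],[0.63,-2.74,0,0,0,10.3],[0.63,-2.74,0,0,0,10.3]]]'
python3 - <<'E'
from h import *
s=ctrl.sense();print(s['joints'],s['force'])
a=snap('top','t2');b=snap('wrist','w2')
cv2.imwrite('pics/c2.png',np.hstack([cv2.resize(a['image'][205:305,220:320,::-1],(400,400),interpolation=cv2.INTER_CUBIC),cv2.resize(b['image'][:,:,::-1],(400,300))[:400].copy() if 0 else cv2.copyMakeBorder(cv2.resize(b['image'][:,:,::-1],(400,300)),0,100,0,0,0)]))
E
```

```text
time_s: 3.65
eef_pos: [455.5, -214.1, 181.3]
ee_rot: [0.0, 0.285, 0.959, -0.0]
force: [0.2, 0.7, 0.5]
grip_width: 0.373
grip_force: 0.0
[-6.72546730e-01  4.01109796e-01  1.72073911e+00 -2.06891996e-04
  1.01948098e+00 -1.66584031e+00] [0.17880644 0.66625614 0.54521076]
```

View pics/c2.png

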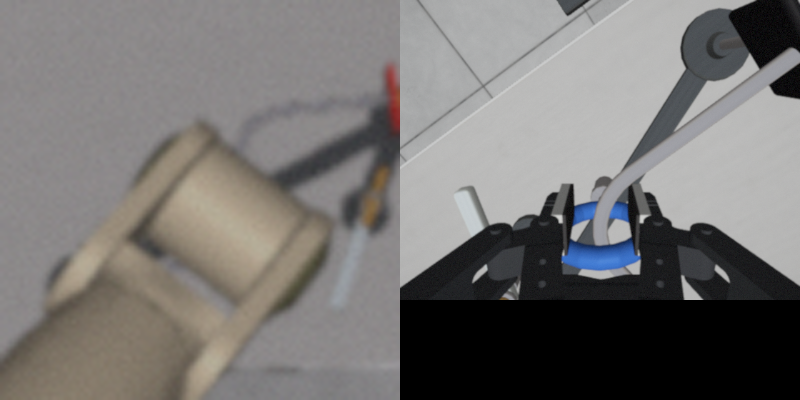

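The wrist view shows the blue ring square ahead of the two fingers at about (600,235), with the rail between them. I'll carry on round the first bend and along the middle leg.

```bash
python3 -m creep '[[[0.12,-0.11,0,0,0,1.2],[0.25,-0.21,0,0,0,2.3],[0.39,-0.28,0,0,0,3.4],[0.53,-0.35,0,0,0,4.6],[0.68,-0.4,0,0,0,5.7],[0.84,-0.44,0,0,0,6.9],[1,-0.46,0,0,0,7.7],[1.16,-0.47,0,0,0,7.7],[1.32,-0.46,0,0,0,7.7],[1.48,-0.44,0,0,0,7.7],[1.64,-0.43,0,0,0,7.7],[1.79,-0.41,0,0,0,7.7],[1.95,-0.4,0,0,0,7.7],[2.11,-0.38,0,0,0,7.7],[2.27,-0.37,0,0,0,7.7],[2.43,-0.35,0,0,0,7.7],[2.59,-0.33,0,0,0,7.4],[2.75,-0.32,0,0,0,6.2],[2.75,-0.32,0,0,0,6.2]]]'
python3 - <<'E'
from h import *
s=ctrl.sense();print(s['joints'],s['force'])
b=snap('wrist','w3');cv2.imwrite('pics/w3b.png',b['image'][:,:,::-1])
E
```

```text
time_s: 5.33
eef_pos: [524.6, -221.4, 181.3]
ee_rot: [0.0, 0.021, 1.0, -0.0]
force: [0.2, -0.3, -0.7]
grip_width: 0.376
grip_force: 0.0
[-6.04997516e-01  5.28924505e-01  1.51598377e+00  1.31936904e-04
  1.09626977e+00 -2.13292484e+00] [ 0.20357365 -0.26212584 -0.69623495]
```

View pics/w3b.png

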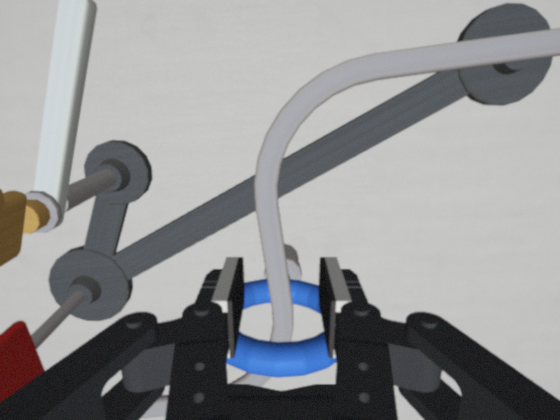

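The wrist view shows the ring ahead of the fingers at (283,330) and the rail still centred between them at about (283,330). I'll continue round bend 2.

```bash
python3 -m creep '[[[0.16,0.01,0,0,0,-1.15],[0.32,0.01,0,0,0,-2.3],[0.48,-0.01,0,0,0,-3.4],[0.64,-0.03,0,0,0,-4.6],[0.79,-0.08,0,0,0,-5.7],[0.94,-0.14,0,0,0,-6.9],[1.08,-0.22,0,0,0,-8],[1.21,-0.3,0,0,0,-9.2],[1.33,-0.41,0,0,0,-10.3],[1.45,-0.52,0,0,0,-11.5],[1.55,-0.64,0,0,0,-12.6],[1.64,-0.77,0,0,0,-13.7],[1.71,-0.91,0,0,0,-14.9],[1.77,-1.06,0,0,0,-16],[1.81,-1.22,0,0,0,-16.5],[1.84,-1.38,0,0,0,-16.5],[1.86,-1.53,0,0,0,-16.5],[1.88,-1.69,0,0,0,-16.5],[1.89,-1.85,0,0,0,-16.5],[1.89,-1.85,0,0,0,-16.5]]]'
python3 - <<'E'
from h import *
s=ctrl.sense();print(s['joints'],s['force'])
b=snap('wrist','w4');cv2.imwrite('pics/w4b.png',b['image'][:,:,::-1])
o=np.array([506.5,-223.2]);y=.0913;R=np.array([[np.cos(y),-np.sin(y)],[np.sin(y),np.cos(y)]])
W=lambda x,yy,z:[*(R@[x,yy]+o),z]
print(proj(b,[W(60,-130,140),W(32,-130,140),W(88,-130,140),W(-20,-107,146),W(60,-40,134)]).round())
E
```

```text
time_s: 7.05
eef_pos: [571.2, -268.5, 181.4]
ee_rot: [0.0, 0.674, 0.739, -0.0]
force: [-0.7, -0.2, -0.3]
grip_width: 0.378
grip_force: 0.0
[-6.24714350e-01  6.53112915e-01  1.30373241e+00 -2.04373813e-04
  1.18447134e+00 -7.16654210e-01] [-0.72536679 -0.24637629 -0.2570338 ]
[[280. 481.]
 [213. 481.]
 [348. 481.]
 [ 71. 452.]
 [280. 281.]]
```

View pics/w4b.png

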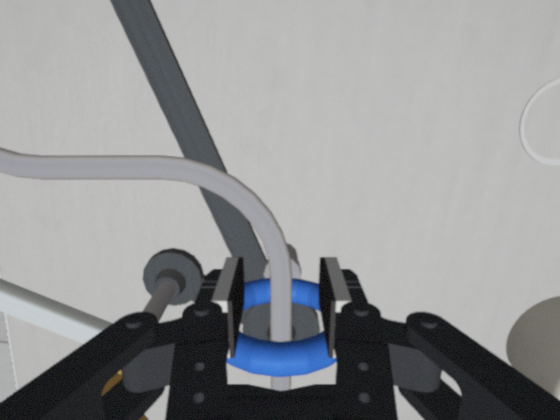

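The ring is on the last leg at (283,330), with the rail centred at column 282. Now I push straight for the stop.

```bash
python3 -m creep '[[[0.01,-0.16,0,0,0,0],[0.03,-0.32,0,0,0,0],[0.04,-0.48,0,0,0,0],[0.06,-0.64,0,0,0,0],[0.07,-0.8,0,0,0,0],[0.09,-0.96,0,0,0,0],[0.1,-1.12,0,0,0,0],[0.12,-1.28,0,0,0,0],[0.13,-1.44,0,0,0,0],[0.15,-1.6,0,0,0,0],[0.16,-1.76,0,0,0,0],[0.17,-1.92,0,0,0,0],[0.18,-2,0,0,0,0],[0.19,-2.08,0,0,0,0],[0.19,-2.08,0,0,0,0]]]'; python3 -m creep '[[[0,-0.06,0,0,0,0],[0.01,-0.12,0,0,0,0],[0.02,-0.18,0,0,0,0],[0.02,-0.18,0,0,0,0]]]'
```

```text
time_s: 8.35
eef_pos: [576.0, -320.1, 181.4]
ee_rot: [0.0, 0.674, 0.739, -0.0]
force: [-0.3, 0.3, 0.2]
grip_width: 0.377
grip_force: 0.0
time_s: 8.68
eef_pos: [576.5, -324.1, 181.5]
ee_rot: [-0.0, 0.674, 0.739, 0.0]
force: [0.3, 1.4, 0.6]
grip_width: 0.377
grip_force: 0.8
```

```bash
python3 -m creep '[[[0,-0.06,0,0,0,0],[0.01,-0.12,0,0,0,0],[0.01,-0.12,0,0,0,0],[0.01,-0.12,0,0,0,0]]]'
python3 - <<'E'
from h import *
b=snap('wrist','w5');cv2.imwrite('pics/w5b.png',b['image'][:,:,::-1])
E
```

```text
time_s: 9.02
eef_pos: [576.7, -324.6, 181.4]
ee_rot: [-0.003, 0.674, 0.739, 0.001]
force: [-4.5, 15.4, 6.4]
grip_width: 0.376
grip_force: 7.8
```

View pics/w5b.png

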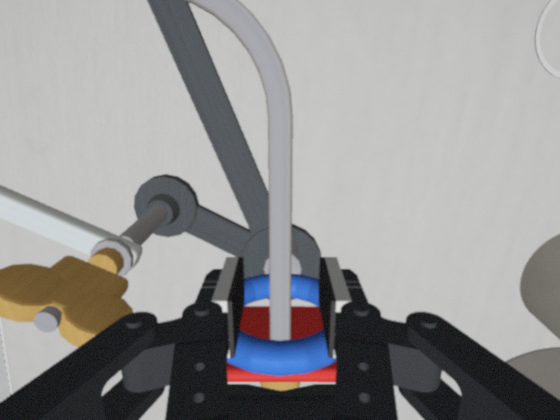

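The ring is home: it touches the red plate at (280,370), and the push force is 15 N. The wing nut is at about (60,295). I'll back off, rise, and move over the nut with the grip turned across the wings.

```bash
python3 -m creep '[[[0,0.2,0,0,0,0],[0,0.4,0,0,0,0],[-0.03,0.6,0,0,0,0],[-0.03,0.6,0.5,0,0,0],[-0.03,0.6,1.5,0,0,0],[-0.03,0.6,2.5,0,0,0],[-0.03,0.6,3.3,0,0,0],[-0.4,0.5,3.3,0,0,1.4],[-0.9,0.4,3.3,0,0,2.8],[-1.4,0.3,3.3,0,0,4.2],[-1.9,0.2,3.3,0,0,5.6],[-2.4,0,3.3,0,0,7],[-2.8,-0.1,3.3,0,0,8.4],[-3.1,-0.18,3.3,0,0,9.8],[-3.22,-0.18,3.3,0,0,11.2],[-3.22,-0.18,3.3,0,0,12.4],[-3.22,-0.18,3.3,0,0,12.9],[-3.22,-0.18,3.3,0,0,12.9],[-3.22,-0.18,3.3,0,0,12.9]]]'
python3 -m creep '[[[0,0,0,0,0,0],[0,0,0,0,0,0],[0,0,0,0,0,0],[0,0,0,0,0,0],[0,0,0,0,0,0]]]' 60
python3 - <<'E'
from h import *
s=ctrl.sense();print(s['joints'])
b=snap('wrist','w6');cv2.imwrite('pics/w6b.png',b['image'][:,:,::-1])
o=np.array([506.5,-223.2]);y=.0913;R=np.array([[np.cos(y),-np.sin(y)],[np.sin(y),np.cos(y)]])
W=lambda x,yy,z:[*(R@[x,yy]+o),z]
c,s=np.cos(-.44),np.sin(-.44)
print(proj(b,[W(-20,-107,146),W(-20+26*c,-107+26*s,128),W(-20-26*c,-107-26*s,128),W(-20,-107,90),W(-20-95*c,-107-95*s,90),W(60,-124,146),W(60,-130,140)]).round())
E
```

```text
time_s: 10.65
eef_pos: [496.2, -331.9, 264.7]
ee_rot: [0.0, 0.177, 0.984, -0.0]
force: [0.0, 0.8, 0.3]
grip_width: 0.371
grip_force: 0.0
time_s: 11.07
eef_pos: [496.2, -331.7, 263.9]
ee_rot: [-0.0, 0.176, 0.984, -0.0]
force: [-0.1, -0.1, -0.2]
grip_width: 0.703
grip_force: 0.0
[-7.85263368e-01  5.01925810e-01  1.32773943e+00 -3.51808709e-05
  1.31197623e+00 -2.00226797e+00]
[[281. 236.]
 [282. 265.]
 [281. 182.]
 [281. 206.]
 [280.  59.]
 [313. 357.]
 [303. 354.]]
```

View pics/w6b.png

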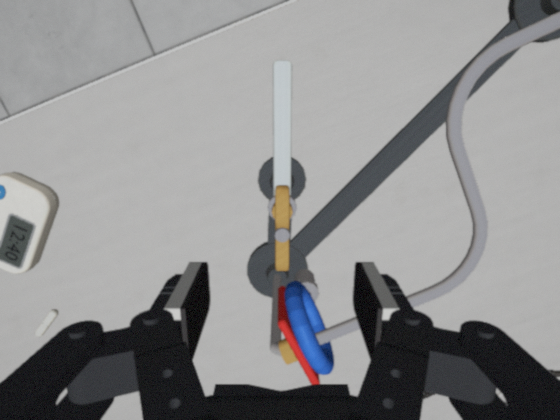

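The wings stand upright and centred at column 282, rows 185–270, exactly across the grip, and the ring still sits at the red plate at (310,325). I'll lower and grip.

```bash
python3 -m creep '[[[0,0,-0.8,0,0,0],[0,0,-1.6,0,0,0],[0,0,-2.4,0,0,0],[0,0,-3,0,0,0],[0,0,-3.2,0,0,0],[0,0,-3.2,0,0,0]]]'; python3 -m creep '[[[0,0,0,0,0,0],[0,0,0,0,0,0],[0,0,0,0,0,0],[0,0,0,0,0,0],[0,0,0,0,0,0],[0,0,0,0,0,0],[0,0,0,0,0,0],[0,0,0,0,0,0]]]' 0 40
python3 -m creep '[[[0,0,0,0,0,-0.6],[0,0,0,0,0,-1.2],[0,0,0,0,0,-2],[0,0,0,0,0,-2.8],[0,0,0,0,0,-3.6],[0,0,0,0,0,-4],[0,0,0,0,0,-4]]]'
```

```text
time_s: 11.62
eef_pos: [496.0, -331.5, 182.9]
ee_rot: [-0.001, 0.176, 0.984, 0.001]
force: [-0.2, -0.3, -0.1]
grip_width: 0.705
grip_force: 0.0
time_s: 12.28
eef_pos: [496.5, -331.5, 184.7]
ee_rot: [0.001, 0.176, 0.984, 0.0]
force: [0.8, 3.5, 6.0]
grip_width: 0.085
grip_force: 41.7
time_s: 12.87
eef_pos: [496.5, -331.5, 184.7]
ee_rot: [0.0, 0.345, 0.939, 0.0]
force: [0.6, 3.2, 5.9]
grip_width: 0.083
grip_force: 41.8
```

```bash
python3 -m creep '[[[0,0,0,0,0,-1],[0,0,0,0,0,-2],[0,0,0,0,0,-3],[0,0,0,0,0,-4],[0,0,0,0,0,-5],[0,0,0,0,0,-6],[0,0,0,0,0,-7],[0,0,0,0,0,-8],[0,0,0,0,0,-9],[0,0,0,0,0,-10],[0,0,0,0,0,-11],[0,0,0,0,0,-12],[0,0,0,0,0,-13],[0,0,0,0,0,-14],[0,0,0,0,0,-15],[0,0,0,0,0,-16],[0,0,0,0,0,-17],[0,0,0,0,0,-18],[0,0,0,0,0,-18]]]'
python3 -m creep '[[[0,0,0,0,0,-1],[0,0,0,0,0,-2],[0,0,0,0,0,-3],[0,0,0,0,0,-4],[0,0,0,0,0,-5],[0,0,0,0,0,-6],[0,0,0,0,0,-6.6],[0,0,0,0,0,-7.2],[0,0,0,0,0,-7.6],[0,0,0,0,0,-7.6]]]'
python3 -c "
from h import *
s=ctrl.sense();print(s['joints'],s['wrist_torque'])
b=snap('wrist','w7');cv2.imwrite('pics/w7b.png',b['image'][:,:,::-1])"
```

```text
time_s: 14.45
eef_pos: [496.2, -331.5, 184.7]
ee_rot: [0.0, 0.908, 0.419, 0.0]
force: [-1.9, 3.3, 6.9]
grip_width: 0.087
grip_force: 41.9
time_s: 15.28
eef_pos: [496.2, -331.4, 184.7]
ee_rot: [-0.0, 0.995, 0.101, -0.0]
force: [-2.0, 4.6, 7.8]
grip_width: 0.081
grip_force: 42.0
[-7.85029314e-01  5.79263321e-01  1.42167168e+00  6.81195624e-05
  1.14093104e+00  5.82422640e-01] [ 0.75614612  0.46014238 -0.09651698]
```

View pics/w7b.png

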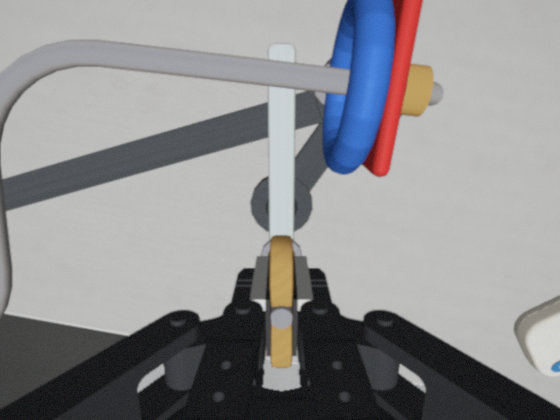

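The strap lies under the rail at column 282, close behind the ring, at about 148° of turn. I'll turn it on to the hard stop.

```bash
python3 -m creep '[[[0,0,0,0,0,-0.4],[0,0,0,0,0,-0.8],[0,0,0,0,0,-1.1],[0,0,0,0,0,-1.3],[0,0,0,0,0,-1.5],[0,0,0,0,0,-1.5],[0,0,0,0,0,-1.5],[0,0,0,0,0,-1.5]]]'
python3 -c "
from h import *
s=ctrl.sense();print(s['joints'],s['wrist_torque'])"
```

```text
time_s: 16.0
eef_pos: [496.2, -331.4, 184.7]
ee_rot: [-0.0, 0.999, 0.038, -0.0]
force: [-2.7, 4.2, 7.3]
grip_width: 0.081
grip_force: 43.1
[-7.84871861e-01  5.79240718e-01  1.42168954e+00 -2.36597343e-04
  1.14088395e+00  7.10512879e-01] [0.67520015 0.33002547 0.56652675]
```

The torque jumped from -0.1 to 0.57 N m, so the nut is at its stop. I'll release, rise and check.

```bash
python3 -m creep '[[[0,0,0,0,0,0],[0,0,0,0,0,0],[0,0,0,0,0,0],[0,0,0,0,0,0],[0,0,0,0,0,0]]]' 50;python3 -m creep '[[[0,0,0.4,0,0,0],[0,0,1,0,0,0],[0,0,2,0,0,0],[0,0,3,0,0,0],[0,0,4,0,0,0],[0,0,4.5,0,0,0],[0,0,4.5,0,0,0]]]'
python3 - <<'E'
from h import *
b=snap('wrist','w8');cv2.imwrite('pics/w8b.png',b['image'][:,:,::-1])
o=np.array([506.5,-223.2]);y=.0913;R=np.array([[np.cos(y),-np.sin(y)],[np.sin(y),np.cos(y)]])
W=lambda x,yy,z:[*(R@[x,yy]+o),z]
print(proj(b,[W(75,-90,90),W(75,-107,90),W(60,-118,146),W(60,-124,146),W(60,-130,146),W(60,-130,140)]).round())
E
```

```text
time_s: 16.42
eef_pos: [496.2, -331.8, 183.8]
ee_rot: [-0.0, 0.999, 0.037, -0.0]
force: [0.7, 0.0, -1.2]
grip_width: 0.588
grip_force: 0.0
time_s: 17.0
eef_pos: [496.7, -332.1, 300.4]
ee_rot: [0.002, 0.999, 0.037, 0.002]
force: [0.4, -0.6, -0.3]
grip_width: 0.585
grip_force: 0.0
[[253.  66.]
 [277.  66.]
 [295.  86.]
 [306.  85.]
 [316.  85.]
 [315.  86.]]
```

View pics/w8b.png

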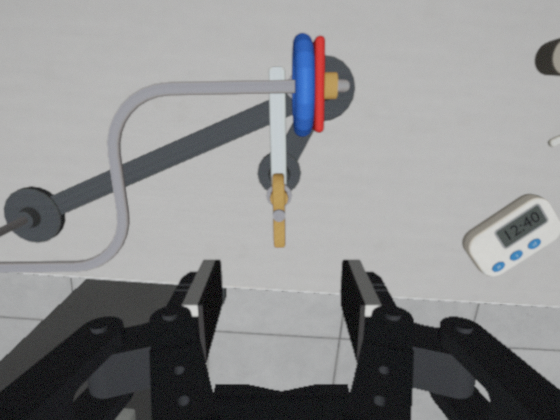

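The ring at (304,85) lies against the plate, with home predicted at column 306. The strap end at (277,66) matches full turn, and the hand is clear. I'll let things settle, then hand in.

```bash
python3 -m creep '[[[0,0,0,0,0,0],[0,0,0,0,0,0],[0,0,0,0,0,0],[0,0,0,0,0,0],[0,0,0,0,0,0],[0,0,0,0,0,0],[0,0,0,0,0,0],[0,0,0,0,0,0],[0,0,0,0,0,0],[0,0,0,0,0,0],[0,0,0,0,0,0],[0,0,0,0,0,0]]]'; python3 -c "
from rig import ctrl;print(ctrl.finish_job())"
```

```text
time_s: 18.05
eef_pos: [496.2, -331.7, 296.4]
ee_rot: [-0.0, 0.999, 0.037, -0.0]
force: [-0.4, 0.1, 0.8]
grip_width: 0.586
grip_force: 0.0
the job is handed in; nothing more can be done
None
```

The ring is home against the red stop plate, the wing nut is turned to its hard stop with the strap across behind the ring, and the job was handed in at about 18 s; no verdict was returned.

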